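# Tare the balance with its weighing dish, then weigh in one mounted specimen

### The job

Weigh the small black specimen mount: set the empty aluminium weighing dish in the middle of the balance pan and let go of it, tare the balance by pressing the wide blue key just until it clicks under the finger and no further, then let the key up and stand the black mount upright in the dish. Leave the other keys, the red and the green mount alone, and do not lean on the pan.

Things in the scene. Friction and masses are not known exactly. Their poses are not given: they have to be found in the camera images.
- balance: grey-white precision balance, 200 mm deep (x) x 180 wide (y), fixed on the bench. Origin: centre of its underside; x points from the key console (near the robot) to the pan. Rear housing 48 mm high; the front 80 mm is a console sloping 15 degrees, 24 mm high at the front edge, 45 mm at the housing: outward normal (-0.259, 0, 0.966) in this frame. It bears a dark panel with three keys.
- tare_spot (a point): point on the sloping console face under the centre of the wide blue tare key (top 36 mm across x 18 mm up the slope; moves along the face normal); axes as the balance's. The clip-on key panel sits on foam, 0.5 to 6.5 mm (vertically) higher than this face, differently each time, so the flat top of the unpressed key is 8.5 to 14.3 mm out from this point along the normal.
- tare (a joint): blue tare key, travel in m, 0 when up. A dome key: the force rises to its peak (some 5 to 7 N) at 1.2 mm, then falls away by about half or more (the click) until about 3.6 mm, then climbs steeply again, past the first peak at 4.7 mm. It has clicked at 1.8 mm and is over-pressed from 4.5 mm on; it springs back up by itself.
- mode (a joint): small round grey key, 14 mm across, 63 mm to the left of the blue key (seen from the robot); travel in m, 0 when up, same dome as the blue key
- power (a joint): small round red key, 14 mm across, 100 mm to the left of the blue key; travel in m, 0 when up, same dome as the blue key
- pan_top (a point): centre of the top of the round stainless weighing pan, 110 mm across, 60 mm above the bench, 40 mm behind the balance's centre (local x = +40 mm); axes parallel to the balance's. Its load cell gives about 1 mm for 3 N.
- pan (a joint): downward deflection of the pan, m, near 0 when empty; overload stop at 0.006 (about 18 N)
- weighing_dish: empty round aluminium weighing dish, open at the top, 64 mm across outside with a rolled rim 65 mm across, 13 mm high, 60 mm across inside, floor 2 mm thick, 30 g; stands loose on the bench left of the balance. Origin: centre of its underside, z up.
- black_mount: small black specimen mount with a bright round metal face on top, a disc 25 mm across and 19 mm high, about 35 g; the only black one in the tray. Origin: centre of its underside, z up.
- red_mount: red specimen mount, disc 30 mm across, 17 mm high; bystander in the tray. Origin: centre of its underside.
- green_mount: green specimen mount, disc 30 mm across, 15 mm high; bystander in the tray. Origin: centre of its underside.
- tray: white specimen tray, 150 x 220 mm (x, y), fixed on the bench right of the balance; rim 20 mm high, walls 3 mm, floor 3 mm thick, a divider 15 mm high along its y axis through the middle. Origin: centre of its underside. The mounts stand on its floor, 15 mm or more clear of its walls and divider, over 60 mm from each other.

How it is judged:
On the way, in this order (a step that is already met when the one before it is completed fails the run):
1. the empty dish stands in the middle of the pan, let go and at rest (horizontal distance between weighing_dish and pan_top below 0.025 m and z of weighing_dish in the frame of pan_top between -0.003 and 0.004 m and angle between weighing_dish's own z axis and vertical below 0.1 rad and contact force between weighing_dish and the fingers below 0.05 N and linear speed of weighing_dish below 0.02 m/s and horizontal distance between black_mount and pan_top above 0.1 m and value of joint tare below 0.001 m), for 0.2 s.
2. the blue tare key is pressed past its click while the empty, untouched dish stands on the pan (horizontal distance between weighing_dish and pan_top below 0.025 m and z of weighing_dish in the frame of pan_top between -0.003 and 0.004 m and angle between weighing_dish's own z axis and vertical below 0.1 rad and value of joint tare above 0.0018 m and contact force between weighing_dish and the fingers below 0.05 N and horizontal distance between black_mount and pan_top above 0.1 m), for 0.05 s.
At the end, for the whole second after the job is handed in: the dish stands level on the pan, its centre within 25 mm of the pan's; the black mount stands upright on the dish's floor, wholly inside its wall; the tare key is up again; everything is let go and at rest (horizontal distance between weighing_dish and pan_top below 0.025 m and z of weighing_dish in the frame of pan_top between -0.003 and 0.004 m and angle between weighing_dish's own z axis and vertical below 0.1 rad and horizontal distance between black_mount and weighing_dish below 0.019 m and z of black_mount in the frame of weighing_dish between -0.001 and 0.005 m and angle between black_mount's own z axis and vertical below 0.12 rad and value of joint tare below 0.001 m and linear speed of each of black_mount, weighing_dish below 0.02 m/s and contact force between black_mount and weighing_dish above 0.05 N); the robot touches nothing.
It fails at once if the tare key is pressed on beyond its click and hard down, to 4.5 mm or more (value of joint tare above 0.0045 m).
It fails at once if the tare key is pressed with the mount over the pan (value of joint tare above 0.0018 m and not (horizontal distance between black_mount and pan_top above 0.1 m)).
It fails at once if one of the other two keys is pressed (value of joint any of mode, power above 0.001 m).
It fails at once if the pan is leaned on (pushed down more than 4.5 mm) (value of joint pan above 0.0045 m).
It fails at once if the red or the green mount is displaced by more than 15 mm (distance of any of red_mount, green_mount from where it was at the start of the episode above 0.015 m).
It also fails if it takes over 64 s, if anything falls off the work surface, if the arm or the gripper's body presses on something with over 40 N, if the wrist force passes 120 N, or if a joint passes its speed limit or range.

### The arm

A 7-joint arm with a two-finger parallel gripper is mounted at the origin on a cart in front of the work surface, level with it; the furniture and walls round the work are solid. World frame = base frame: x ahead of the robot, y to its left, z up, the work surface at z = 0. Lengths are in m, angles in rad, forces in N, time in s.
With the tool pointing down it reaches from about 0.4 to 0.85 m from the base axis. Payload 10.4 kg.
Tool frame: the origin (TCP) lies at the very end of the fingers, on their centre line; the grasp point (between the pads) lies 19 mm behind it; z points along the fingers, y is the line along which they close (so a half turn about z gives the same grasp; the last joint's range is limited). The gripper opens to 85 mm and grips with 20 to 120 N. Pads are 22 mm wide; open, the fingers measure 114 mm over their backs; the gripper's body (76 mm by 85 mm) begins 54 mm behind the grasp point. The pads swing forward as they close: fully open they stand 13 mm farther back than shut.
Start: joints at [-1.214, 0.332, -0.065, 1.46, 0.022, 1.35, -0.088], TCP at [0.232, 0.58, 0.231] pointing down, gripper open.
Joint ranges: [-2.6, 2.6], [-0.5, 2.12], [-1.47, 1.34], [0.16, 2.42], [-1.27, 4.41], [0.06, 2.06], [-2.6, 2.6]. Speed limits (rad/s): [2.22, 2.22, 2.79, 2.79, 3.14, 3.14, 3.14].

### API

Orientations are given as a unit quaternion [x, y, z, w].
In Python, from workcell import manip, vision, order gives the robot as it stands. The module is installed in compiled form; this text tells all that it offers.
- The arm moves only by the tool move_arm, never from a script. Its argument "motion" is a list of rows, each a list of 3 entries, a list of its own where there are three numbers: the shift along the tool's x, y, z scaled (see below), then the turn, a rotation vector about the tool's x, y, z scaled (see below), then the opening, from -1 (shut) to 1 (fully open). In form: [[[dx, dy, dz], [wx, wy, wz], hand], ...]. A call has 1 to 12 rows; each row shifts and turns the commanded pose from where the row before left it, along the tool's axes as they then stand; what a row does not reach is not made up. The controller multiplies each number of a shift by 0.75 m and each number of a turn by pi/4 rad. A row lasts 1/10 s, in which the tool goes at most 50 mm and 8.59 degrees, less where a joint would pass 70% of its speed; a pose out of reach is approached as far as the arm can. A call with a number of a shift or a turn outside -1 to 1 is refused whole. A call with a gripper value outside its range is refused whole. The fingers move at their own pace and stop on an object; "newtons" is the grip in N (left out, the last holds). Time passes only in rows, so rows that do not move let the fingers close. It gives the time, the measured TCP pose, the force, the opening and the grip force at its end, in the units of the state.
- manip.get_obs(): the state, without advancing time (a new reading comes with each control period).
- vision.camera(name): name is "side" or "top" or "wrist"; returns a dict with "pixels" (480x640x3 uint8, red, green, blue), "fx", "fy", "cx", "cy" (pixels), "k1" (the pictures are not rectified: a ray, as slopes to the right and down, at radius r is drawn at 1 + k1 r^2 times it, then the intrinsics apply), "R" (3x3) and "t" (3): a world point X has camera coordinates R X + t. Camera axes: x right, y down, z forward; pixel columns grow to the right and rows downward; lengths in m; the calibration is good to about 2 mm. A picture is of the moment at which its call begins. There is no depth.
- order.hand_in(): hands the job in; it is judged then, once.
The state is a dict: "clock": time; "joint_pos": joint angles; "joint_velocities": joint speeds; "tau": joint torques, N m; "position": TCP position; "ee_rot": TCP orientation; "ft_force": force on the tool from outside, world axes, zero at the start; "torque": the same for the moment, N m; "grip_width": opening from 0.0 (shut) to 1.0 (fully open); "grasp_force": force on a finger pad.
Only numpy, scipy, OpenCV 4.12 (cv2) and the standard library are available. Lean on these libraries where they do the work, as an engineer would, in place of code of your own. Each camera call takes 0.05 s, during which the arm holds its last target. There are 200 camera calls.

## Working session

There is one attempt and no reset: what is moved stays moved. The work goes in short steps, Python scripts to look and compute and a tool call to move; the robot and the scene stay as the last step left them, time stands still between calls to the robot, and variables do not carry over. Pictures are saved under pics/ and viewed, at most 12 in all, crops included, and the job is handed in when it is done.

Besides the shell and the picture viewer there is one more tool, called after "Call:" by a JSON object that holds its "api" and its "payload". move_arm: Moves the arm, as the interface text tells. Its arguments: {"type":"object","properties":{"motion":{"type":"array"},"newtons":{"type":"number"}},"required":["motion"]}

```bash
mkdir -p pics; cat > h.py <<'E'
import numpy as np, cv2
from workcell import manip, vision, order
from scipy.spatial.transform import Rotation as Ro
def snap(name,fn=None):
    c=vision.camera(name); 
    if fn: cv2.imwrite('pics/'+fn,c['pixels'][...,::-1])
    np.save('pics/'+name+'.npy',c,allow_pickle=True); return c
def proj(c,X):
    X=np.atleast_2d(X)@np.array(c['R']).T+np.array(c['t']); s=X[:,:2]/X[:,2:]
    s=s*(1+c['k1']*(s**2).sum(1,keepdims=True)); return s*[c['fx'],c['fy']]+[c['cx'],c['cy']]
def back(c,uv,z):
    K=np.array([[c['fx'],0,c['cx']],[0,c['fy'],c['cy']],[0,0,1.]])
    s=cv2.undistortPoints(np.array(uv,float).reshape(-1,1,2),K,np.array([c['k1'],0,0,0,0.])).reshape(-1,2)
    R=np.array(c['R']);o=-R.T@np.array(c['t']);d=np.c_[s,np.ones(len(s))]@R
    return o+d*((z-o[2])/d[:,2])[:,None]
E
python3 - <<'E'
from h import *
o=manip.get_obs(); print({k:np.round(v,4) for k,v in o.items()})
for n in ('top','side'):
    c=snap(n,n+'0.png'); R=np.array(c['R']); print(n,c['fx'],c['k1'],(-R.T@c['t']).round(3),R.round(2).tolist())
E
```

```text
{'clock': np.float64(0.0), 'joint_pos': array([-1.2136,  0.3329, -0.0647,  1.461 ,  0.0216,  1.3499, -0.0885]), 'joint_velocities': array([ 0.0014, -0.    ,  0.0011,  0.0002, -0.0017,  0.0005, -0.0012]), 'tau': array([ 2.00000e-04, -6.25450e+01,  4.93000e-02, -3.91607e+01,
        1.63000e-02,  9.90000e-03, -0.00000e+00]), 'position': array([0.2316, 0.5801, 0.2305]), 'ee_rot': array([ 1.888e-01,  9.820e-01, -7.000e-04, -1.000e-04]), 'ft_force': array([ 0.202 , -0.8679,  1.0224]), 'torque': array([-0.0317, -0.0455,  0.0324]), 'grasp_force': np.float64(0.0), 'grip_width': np.float64(1.0043)}
top 530.1174301964877 -0.0241276091131057 [ 0.221 -0.029  1.317] [[0.01, -1.0, 0.0], [-0.98, -0.01, -0.21], [0.21, 0.0, -0.98]]
side 480.9901315825268 -0.13402647625747058 [ 0.4   -0.88   0.671] [[1.0, -0.09, 0.02], [-0.03, -0.59, -0.81], [0.08, 0.81, -0.59]]
```

View pics/top0.png

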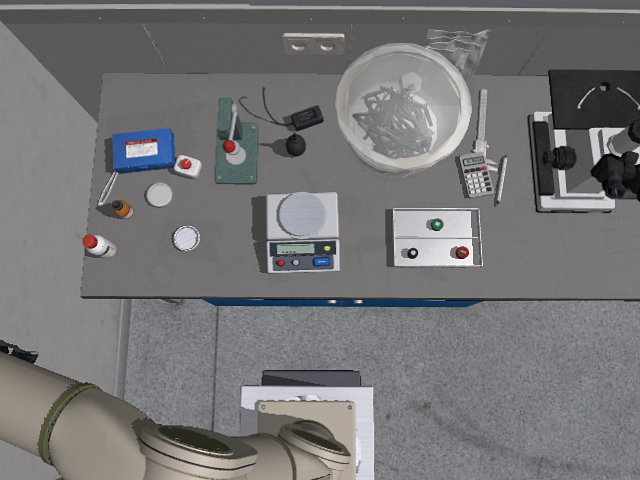

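View pics/side0.png

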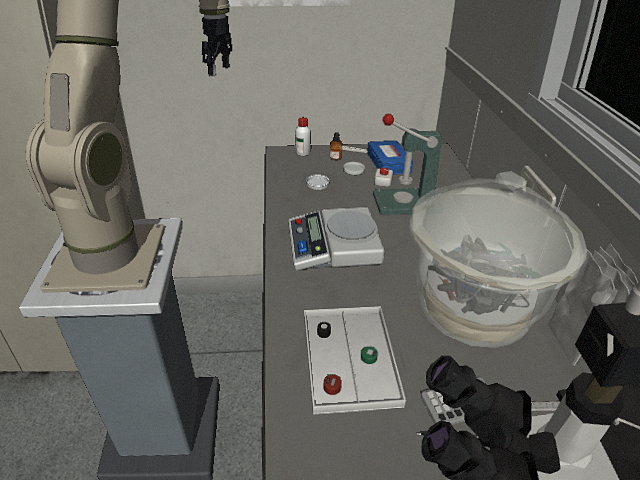

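Top view: the dish is at about (186,238), the balance spans (266–340, 193–272) with its pan at (302,214) and blue key at (321,262). The black mount is at (413,253). The round lid at (159,195) is a distractor. Next I measure these precisely.

```bash
python3 - <<'E'
from h import *
c=np.load('pics/top.npy',allow_pickle=True).item(); im=c['pixels'][...,::-1].copy()
def crop(x0,y0,x1,y1,s): return cv2.resize(im[y0:y1,x0:x1],None,fx=s,fy=s,interpolation=cv2.INTER_CUBIC)
A=crop(258,185,348,280,6); B=crop(165,220,207,256,5); D=crop(390,230,430,270,5)
o=np.zeros((570,750,3),np.uint8); o[:570,:540]=A; o[:180,540:750]=B; o[200:400,540:740]=D
cv2.imwrite('pics/comp.png',o)
for n in('top','side'):
    c=np.load(f'pics/{n}.npy',allow_pickle=True).item(); p=c['pixels'].astype(int); hsv=cv2.cvtColor(c['pixels'],cv2.COLOR_RGB2HSV)
    def blobs(m,nm,roi,z):
        x0,y0,x1,y1=roi; mm=np.zeros(m.shape,np.uint8); mm[y0:y1,x0:x1]=m[y0:y1,x0:x1]
        k,l,st,ce=cv2.connectedComponentsWithStats(mm); 
        for i in range(1,k):
            if st[i,4]>12: print(n,nm,st[i].tolist(),ce[i].round(2),back(c,ce[i],z).round(4)[0,:2])
    r={'top':dict(d=(165,220,207,256),b=(400,243,425,265),k=(266,240,342,275)),'side':dict(d=(300,170,335,192),b=(312,318,335,342),k=(285,205,330,275))}[n]
    blobs(p.min(2)>150,'dish',r['d'],.0065)
    blobs(p.max(2)<70,'black',r['b'],.012)
    blobs((hsv[...,0]>100)&(hsv[...,0]<125)&(hsv[...,1]>150)&(hsv[...,2]>120),'blue',r['k'],.045)
    blobs((hsv[...,0]>172)&(hsv[...,1]>150),'red',r['k'],.045)
E
```

```text
top dish [174, 226, 26, 25, 440] [185.63 238.24] [0.511  0.3127]
top black [407, 248, 11, 11, 62] [411.87 253.23] [ 0.475  -0.2587]
top blue [315, 258, 14, 7, 86] [321.71 261.05] [ 0.4477 -0.0325]
side dish [307, 175, 22, 15, 188] [317.71 181.4 ] [0.513  0.3089]
side black [317, 322, 14, 16, 158] [323.66 330.21] [ 0.4755 -0.2637]
side blue [298, 241, 9, 12, 70] [302.06 246.36] [ 0.4482 -0.0455]
```

View pics/comp.png

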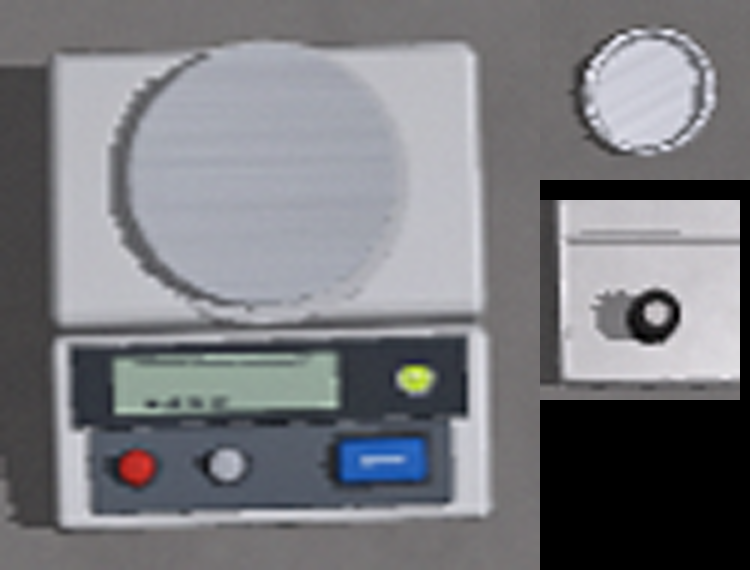

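Composite: pan centre is at about (302,214), the blue key at (321.7,261.5), the dish at (185.6,238) and the black mount at (412.5,253). Next I fit the balance pose and work out the first move.

```bash
cat >> h.py <<'E'
def plan(pos,yaw=0.,tilt=0.):
    # target: tool x = -x(yawed), y = +y, z down; tilt leans tool z towards +x. prints turn (tool axes, units) and shift after the turn (units)
    o=manip.get_obs(); R0=Ro.from_quat(o['ee_rot']); Rt=Ro.from_euler('z',yaw)*Ro.from_euler('y',-tilt)*Ro.from_matrix(np.diag([-1.,1,-1]))
    w=(R0.inv()*Rt).as_rotvec()/(np.pi/4); d=np.array(pos)-o['position']
    print('clock',round(float(o['clock']),2),'pos',o['position'].round(4),'turn',w.round(3),'shift after',(Rt.inv().apply(d)/.75).round(4),'mm',(d*1e3).round(1))
E
python3 - <<'E'
from h import *
from scipy.optimize import least_squares
c=np.load('pics/top.npy',allow_pickle=True).item()
L=np.array([[.1,.09,.048],[.1,-.09,.048],[-.1,.09,.024],[-.1,-.09,.024],[.04,0,.06]])
P=np.array([[266.6,193],[337.2,192.6],[268.3,273],[339.8,271],[302.5,213.9]])
def W(p,l): return Ro.from_euler('z',p[2]).apply(l)+[p[0],p[1],0]
f=lambda p:(proj(c,W(p,L))-P).ravel()
r=least_squares(f,[.52,0,0]); print(r.x.round(4),r.fun.round(1)); print('pan',W(r.x,[.04,0,.06]).round(4))
n=np.array([-.259,0,.966])
for z in(.04,.045,.05,.055):
    X=back(c,[[321.7,261.3],[304,195]],z); print(z,X[0].round(4),'local',Ro.from_euler('z',-r.x[2]).apply(X[0]-[r.x[0],r.x[1],0]).round(4))
s=np.load('pics/side.npy',allow_pickle=True).item()
def tri(a,b): return least_squares(lambda X:np.r_[(proj(c,X)-a)[0],(proj(s,X)-b)[0]],[.45,0,.05])
for a,b in(([321.71,261.05],[302.06,246.36]),([185.63,238.24],[317.71,181.4]),([411.87,253.23],[323.66,330.21])):
    q=tri(a,b); print('tri',q.x.round(4),q.fun.round(1))
plan([.511,.311,.10])
E
```

```text
[0.522  0.0143 0.031 ] [-0.5 -0.1  0.9 -1.4 -0.9  0.6  0.6  0.8 -0.1  0.1]
pan [0.562  0.0155 0.06  ]
0.04 [ 0.448  -0.0325  0.04  ] local [-0.0754 -0.0445  0.04  ]
0.045 [ 0.4471 -0.0325  0.045 ] local [-0.0763 -0.0444  0.045 ]
0.05 [ 0.4462 -0.0325  0.05  ] local [-0.0772 -0.0444  0.05  ]
0.055 [ 0.4453 -0.0325  0.055 ] local [-0.0781 -0.0444  0.055 ]
tri [ 0.4492 -0.0326  0.0353] [ 0.   0.1  0.1 -0. ]
tri [0.5125 0.3135 0.0037] [-0.  -0.3 -0.4  0.1]
tri [ 0.476  -0.2595  0.0075] [-0.  -0.1 -0.   0. ]
clock 0.1 pos [0.2316 0.5802 0.2306] turn [-0.002 -0.    -0.484] shift after [-0.3726 -0.3589  0.1741] mm [ 279.4 -269.2 -130.6]
```

Call:
{"api": "move_arm", "payload": {"motion": [[[0, 0, 0], [0, 0, -0.161], 1], [[0, 0, 0], [0, 0, -0.161], 1], [[0, 0, 0], [0, 0, -0.162], 1], [[-0.041, -0.04, 0.012], [0, 0, 0], 1], [[-0.041, -0.04, 0.012], [0, 0, 0], 1], [[-0.041, -0.04, 0.012], [0, 0, 0], 1], [[-0.041, -0.04, 0.012], [0, 0, 0], 1], [[-0.041, -0.04, 0.016], [0, 0, 0], 1], [[-0.041, -0.04, 0.016], [0, 0, 0], 1], [[-0.041, -0.04, 0.02], [0, 0, 0], 1], [[-0.041, -0.04, 0.025], [0, 0, 0], 1], [[-0.041, -0.04, 0.025], [0, 0, 0], 1]], "newtons": 20}}

```text
clock: 1.3
position: [0.5095, 0.3091, 0.118]
ee_rot: [-0.0, 1.0, 0.0, -0.0]
ft_force: [0.2, 1.2, -1.5]
grip_width: 0.996
grasp_force: 0.0
```

```bash
python3 - <<'E'
from h import *
c=snap('wrist','w1.png'); R=np.array(c['R']); print(c['fx'],(-R.T@c['t']).round(3))
print(proj(c,[.512,.312,.013]),proj(c,manip.get_obs()['position']))
plan([.512,.312,.02])
E
```

```text
414.6468120521277 [0.43  0.31  0.261]
[[318.54831545 238.01440352]] [[292.36097917 322.11730511]]
clock 1.35 pos [0.5138 0.3007 0.1147] turn [-0.008 -0.001 -0.01 ] shift after [0.0024 0.0151 0.1263] mm [ -1.8  11.3 -94.7]
```

View pics/w1.png

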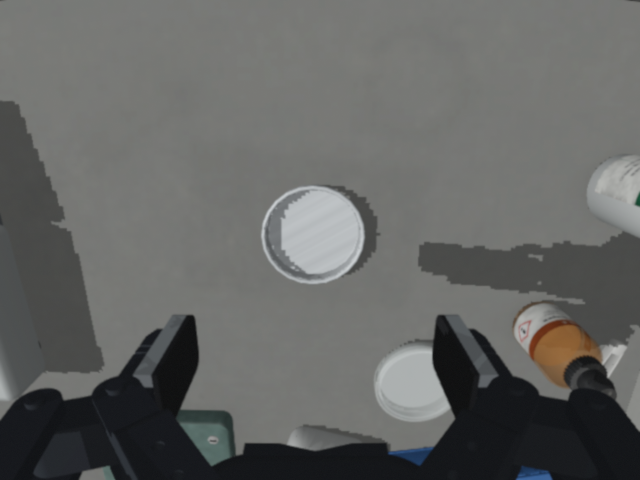

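Wrist view: the dish rim ellipse is centred at about (313,234), with the open fingers at the bottom. The arm was still settling, so I take the dish centre from this picture.

```bash
python3 - <<'E'
from h import *
c=np.load('pics/wrist.npy',allow_pickle=True).item()
g=c['pixels'].min(2).copy(); m=np.zeros(g.shape,np.uint8); m[170:300,245:385]=(g[170:300,245:385]>135)
pts=np.argwhere(m)[:,::-1].astype(np.float32); h=cv2.convexHull(pts); e=cv2.fitEllipse(h); print(e, back(c,[e[0]],.013), back(c,h.reshape(-1,2),.013).min(0),back(c,h.reshape(-1,2),.013).max(0))
print(manip.get_obs()['clock'])
E
```

```text
((312.06719970703125, 234.469970703125), (98.35408020019531, 103.05928039550781), 95.2612075805664) [[0.50965496 0.30792049 0.013     ]] [0.47880489 0.27566249 0.013     ] [0.54299857 0.34014382 0.013     ]
1.35
```

Call:
{"api": "move_arm", "payload": {"motion": [[[0, 0.01, 0.03], [0, 0, 0], 1], [[0, 0, 0], [0, 0, 0], 1], [[0, 0, 0], [0, 0, 0], 1], [[0, 0, 0], [0, 0, 0], 1]]}}

```text
clock: 1.75
position: [0.5085, 0.3187, 0.0973]
ee_rot: [-0.001, 1.0, 0.0, 0.0]
ft_force: [0.7, 0.5, -0.2]
grip_width: 0.999
grasp_force: 0.0
```

```bash
cat >> h.py <<'E'
def dish(c,z,guess,thr=135,half=70):
    u,v=proj(c,[*guess,z])[0].astype(int); g=c['pixels'].min(2); m=np.zeros(g.shape,np.uint8); s=np.s_[max(v-half,0):v+half,max(u-half,0):u+half]; m[s]=g[s]>thr
    k,l,st,ce=cv2.connectedComponentsWithStats(m); i=1+np.argmax(st[1:,4]); h=cv2.convexHull(np.argwhere(l==i)[:,::-1].astype(np.float32))
    W=back(c,h.reshape(-1,2),z)[:,:2].astype(np.float32); e=cv2.fitEllipse(W*1000); print('dish mm',np.round(e[0],1),np.round(e[1],1)); return np.array(e[0])/1e3
E
python3 - <<'E'
from h import *
d=dish(snap('wrist'),.013,[.51,.308])
plan([*d,.006])
E
```

```text
dish mm [510.9 308. ] [64.7 65.2]
clock 1.8 pos [0.5087 0.3187 0.0975] turn [0.001 0.001 0.001] shift after [-0.003  -0.0143  0.122 ] mm [  2.3 -10.7 -91.5]
```

```bash
python3 - <<'E'
from h import *
c=np.load('pics/wrist.npy',allow_pickle=True).item(); p=manip.get_obs()['position']
for d in(0,.007,.013,.02): print(d,*[proj(c,p+[sx,sy,d])[0].round(0) for sx in(-.011,.011) for sy in(.0425,-.0425)])
o=c['pixels'][280:420,100:500,::-1]; cv2.imwrite('pics/tip.png',cv2.resize(o,None,fx=2,fy=2))
E
```

```text
0 [425. 291.] [202. 291.] [420. 341.] [207. 341.]
0.007 [429. 300.] [197. 299.] [424. 351.] [203. 351.]
0.013 [434. 307.] [193. 307.] [428. 360.] [199. 360.]
0.02 [439. 317.] [187. 317.] [433. 372.] [194. 371.]
```

View pics/tip.png

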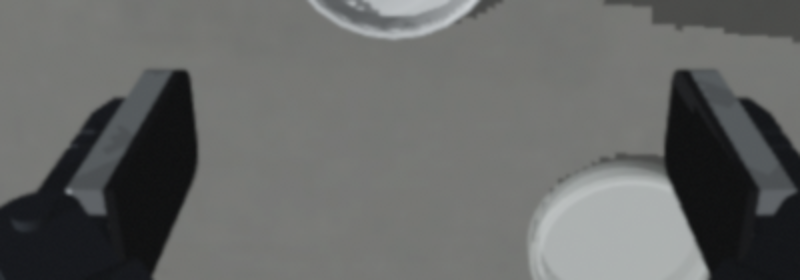

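Call:
{"api": "move_arm", "payload": {"motion": [[[-0.003, -0.0143, 0.02], [0, 0, 0], 1], [[0, 0, 0.025], [0, 0, 0], 1], [[0, 0, 0.025], [0, 0, 0], 1], [[0, 0, 0.025], [0, 0, 0], 1], [[0, 0, 0.015], [0, 0, 0], 1], [[0, 0, 0.01], [0, 0, 0], 1], [[0, 0, 0], [0, 0, 0], 1], [[0, 0, 0], [0, 0, 0], 1]]}}

```text
clock: 2.6
position: [0.5112, 0.3077, 0.0071]
ee_rot: [-0.0, 1.0, 0.0, 0.0]
ft_force: [-1.3, -0.6, -0.3]
grip_width: 1.0
grasp_force: 0.0
```

The open tips sit about 13 mm behind the TCP (inner tip corners at about (195,315) and (440,315) in the wrist picture). I lower to just above the bench and close.

Call:
{"api": "move_arm", "payload": {"motion": [[[0, 0, 0.006], [0, 0, 0], 1], [[0, 0, 0.007], [0, 0, 0], 1], [[0, 0, 0], [0, 0, 0], 0.6], [[0, 0, 0], [0, 0, 0], 0.4], [[0, 0, 0], [0, 0, 0], 0.4], [[0, 0, 0], [0, 0, 0], 0.4], [[0, 0, 0], [0, 0, 0], 0.4]], "newtons": 20}}

```text
clock: 3.3
position: [0.5109, 0.3074, -0.0032]
ee_rot: [-0.0, 1.0, 0.0, 0.0]
ft_force: [-0.6, -0.8, 2.9]
grip_width: 0.74
grasp_force: 22.2
```

Call:
{"api": "move_arm", "payload": {"motion": [[[0, 0, -0.01], [0, 0, 0], 0.4], [[0, 0, -0.03], [0, 0, 0], 0.4], [[0, 0, -0.05], [0, 0, 0], 0.4], [[0, 0, -0.05], [0, 0, 0], 0.4], [[0, 0, -0.02], [0, 0, 0], 0.4], [[0, 0, 0], [0, 0, 0], 0.4]]}}

```text
clock: 3.9
position: [0.5121, 0.3082, 0.1194]
ee_rot: [-0.0, 1.0, 0.001, 0.002]
ft_force: [0.4, 1.4, -0.7]
grip_width: 0.737
grasp_force: 22.2
```

Call:
{"api": "move_arm", "payload": {"motion": [[[-0.004, -0.02, 0], [0, 0, 0], 0.4], [[-0.008, -0.045, 0], [0, 0, 0], 0.4], [[-0.01, -0.055, 0], [0, 0, 0], 0.4], [[-0.01, -0.055, 0], [0, 0, 0], 0.4], [[-0.01, -0.055, 0], [0, 0, 0], 0.4], [[-0.01, -0.055, 0], [0, 0, 0], 0.4], [[-0.008, -0.045, 0], [0, 0, 0], 0.4], [[-0.004, -0.03, 0], [0, 0, 0], 0.4], [[-0.004, -0.029, 0], [0, 0, 0], 0.4], [[0, 0, 0], [0, 0, 0], 0.4], [[0, 0, 0], [0, 0, 0], 0.4], [[0, 0, 0], [0, 0, 0], 0.4]]}}

```text
clock: 5.1
position: [0.5612, 0.0163, 0.1156]
ee_rot: [-0.001, 1.0, 0.0, -0.001]
ft_force: [0.1, -0.1, -0.8]
grip_width: 0.741
grasp_force: 22.2
```

```bash
python3 - <<'E'
from h import *
c=snap('wrist','w2.png'); o=manip.get_obs(); print(o['position'],o['grip_width'],o['grasp_force'])
print('pan',proj(c,[.562,.0155,.06]).round(0), 'key', proj(c,[.4475,-.0325,.042]).round(0))
E
```

```text
[0.56133653 0.01654923 0.11585127] 0.7407476732693229 22.21504232729785
pan [[312. 265.]] key [[213.  31.]]
```

View pics/w2.png

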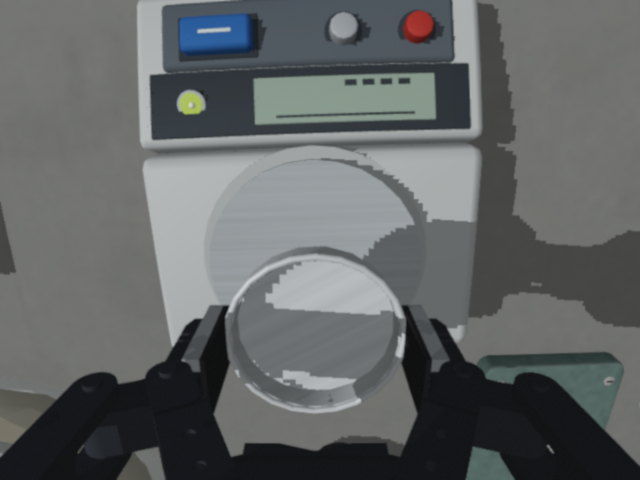

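The wrist view shows the dish held level. The pan centre is near (316,262), and the blue key's white mark at (214,30) agrees with my estimate. I lower the dish onto the pan.

Call:
{"api": "move_arm", "payload": {"motion": [[[0, 0, 0.015], [0, 0, 0], 0.4], [[0, 0, 0.02], [0, 0, 0], 0.4], [[0, 0, 0.02], [0, 0, 0], 0.4], [[0, 0, 0.012], [0, 0, 0], 0.4], [[0, 0, 0.006], [0, 0, 0], 0.4], [[0, 0, 0.003], [0, 0, 0], 0.4], [[0, 0, 0], [0, 0, 0], 0.4], [[0, 0, 0], [0, 0, 0], 0.4], [[0, 0, 0], [0, 0, 0], 0.4]]}}

```text
clock: 6.05
position: [0.5623, 0.0157, 0.0601]
ee_rot: [-0.0, 1.0, 0.0, 0.0]
ft_force: [-0.5, 0.1, -1.0]
grip_width: 0.74
grasp_force: 22.2
```

Call:
{"api": "move_arm", "payload": {"motion": [[[0, 0, 0.002], [0, 0, 0], 0.4], [[0, 0, 0.002], [0, 0, 0], 0.4], [[0, 0, 0], [0, 0, 0], 0.4], [[0, 0, 0], [0, 0, 0], 0.4]]}}

```text
clock: 6.45
position: [0.5619, 0.0157, 0.0565]
ee_rot: [-0.0, 1.0, 0.0, -0.0]
ft_force: [0.3, 0.7, -0.5]
grip_width: 0.742
grasp_force: 22.2
```

Call:
{"api": "move_arm", "payload": {"motion": [[[0, 0, 0], [0, 0, 0], 0.6], [[0, 0, 0], [0, 0, 0], 0.8], [[0, 0, 0], [0, 0, 0], 1], [[0, 0, 0], [0, 0, 0], 1], [[0, 0, 0], [0, 0, 0], 1], [[0, 0, -0.01], [0, 0, 0], 1], [[0, 0, -0.03], [0, 0, 0], 1], [[0, 0, -0.05], [0, 0, 0], 1], [[0, 0, -0.04], [0, 0, 0], 1], [[0, 0, 0], [0, 0, 0], 1], [[0, 0, 0], [0, 0, 0], 1]]}}

```text
clock: 7.55
position: [0.5622, 0.0157, 0.1549]
ee_rot: [-0.0, 1.0, 0.0, 0.001]
ft_force: [-1.0, -0.5, -0.8]
grip_width: 0.997
grasp_force: 0.0
```

```bash
python3 - <<'E'
from h import *
c=snap('wrist','w3.png'); o=manip.get_obs(); print(o['position'],o['clock'])
dish(c,.073,[.562,.016],175,75)
plan([.4475-.04*.259,-.0325,.042+.10],.031,np.radians(15))
E
```

```text
[0.561588   0.01566129 0.15380537] 7.6
dish mm [546.7  17.2] [ 8.5 48.4]
clock 7.6 pos [0.5616 0.0157 0.1538] turn [-0.005 -0.334 -0.039] shift after [ 0.1662 -0.059  -0.0282] mm [-124.4  -48.2  -11.8]
```

View pics/w3.png

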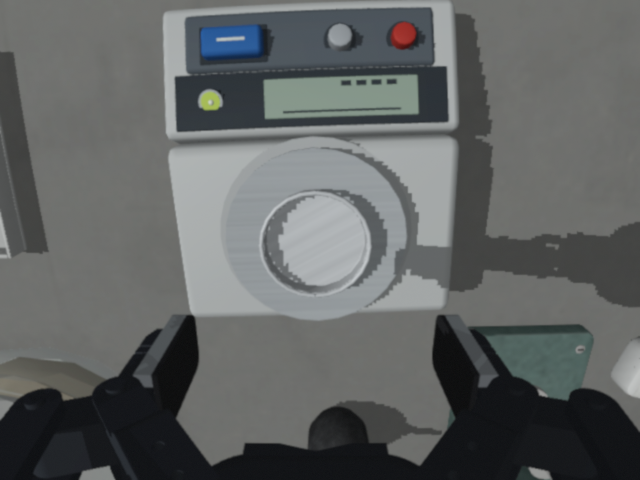

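The dish stands on the pan centred within about 5 mm: dish (316,243), pan about (315,233). I close the fingers, tilt 15° and go above the key.

Call:
{"api": "move_arm", "payload": {"motion": [[[0, 0, 0], [0, -0.11, -0.013], -1], [[0, 0, 0], [0, -0.112, -0.013], -1], [[0, 0, 0], [0, -0.112, -0.013], -1], [[0.03, -0.01, -0.0056], [0, 0, 0], -1], [[0.04, -0.014, -0.0056], [0, 0, 0], -1], [[0.04, -0.015, -0.0056], [0, 0, 0], -1], [[0.035, -0.012, -0.0056], [0, 0, 0], -1], [[0.0212, -0.008, -0.0058], [0, 0, 0], -1], [[0, 0, 0], [0, 0, 0], -1], [[0, 0, 0], [0, 0, 0], -1], [[0, 0, 0], [0, 0, 0], -1]]}}

```text
clock: 8.7
position: [0.438, -0.0322, 0.1422]
ee_rot: [-0.016, 0.991, -0.0, 0.131]
ft_force: [0.1, 0.1, -0.0]
grip_width: 0.004
grasp_force: 0.0
```

```bash
python3 - <<'E'
from h import *
from scipy.optimize import least_squares
w=np.load('pics/wrist.npy',allow_pickle=True).item()
c=snap('wrist')
def blue(c):
    h=cv2.cvtColor(c['pixels'],cv2.COLOR_RGB2HSV); m=((h[...,0]>100)&(h[...,0]<125)&(h[...,1]>150)&(h[...,2]>60)).astype(np.uint8)
    k,l,st,ce=cv2.connectedComponentsWithStats(m); i=1+np.argmax(st[1:,4]); return st[i].tolist(),ce[i].round(1)
print(blue(w),blue(c)); cv2.imwrite('pics/w4.png',c['pixels'][...,::-1])
print(proj(c,[.4475,-.0325,.042]).round(0),proj(c,manip.get_obs()['position']).round(0))
n=Ro.from_euler('z',.031).apply([-.259,0,.966]); plan(np.array([.4475,-.0325,.042])+.03*n,.031,np.radians(15))
E
```

```text
([201, 25, 62, 35, 1808], array([231.6,  42.4])) ([0, 18, 578, 39, 9327], array([271.3,  31.9]))
[[314. 211.]] [[314. 317.]]
clock 8.75 pos [ 0.438  -0.0322  0.1421] turn [-0.005  0.     0.002] shift after [ 0.0223 -0.0009  0.0922] mm [  1.7  -0.6 -71.2]
```

View pics/w4.png

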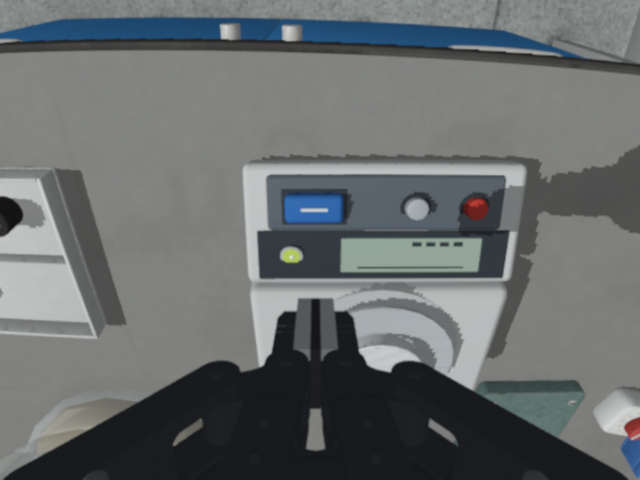

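The key's white mark is at (314,210) as predicted, and the closed tip at about (316,300). I triangulate the key height from the wrist views.

```bash
python3 - <<'E'
from h import *
from scipy.optimize import least_squares
c=np.load('pics/wrist.npy',allow_pickle=True).item()
# reconstruct w3 camera from tool-fixed offset
import json
o=manip.get_obs()
T=np.eye(4); T[:3,:3]=Ro.from_quat(o['ee_rot']).as_matrix(); T[:3,3]=o['position']
E=np.eye(4); E[:3,:3]=c['R']; E[:3,3]=c['t']; TC=E@T   # tool->cam
def cam(pos,q):
    T=np.eye(4); T[:3,:3]=Ro.from_quat(q).as_matrix(); T[:3,3]=pos; M=TC@np.linalg.inv(T); d=dict(c); d['R']=M[:3,:3]; d['t']=M[:3,3]; return d
def mark(im,x0,y0,x1,y1):
    g=im[y0:y1,x0:x1]; m=g.min(2)>150; v,u=np.nonzero(m); return np.array([u.mean()+x0,v.mean()+y0]),len(u)
ims={f:cv2.imread(f'pics/{f}.png')[...,::-1] for f in('w2','w3','w4')}
C=[cam([.56134,.01655,.11585],[0,1,0,0]),cam([.5616,.0157,.1543],[0,1,0,0.0005]),c]
M=[mark(ims['w2'],190,18,242,46),mark(ims['w3'],208,30,258,52),mark(ims['w4'],292,200,336,218)]; print(M)
for idx in((0,2),(1,2),(0,1,2)):
    r=least_squares(lambda X:np.concatenate([(proj(C[i],X)-M[i][0])[0] for i in idx]),[.447,-.03,.042]); print(idx,r.x.round(4),r.fun.round(1))
E
```

```text
[(array([213.18627451,  29.8627451 ]), 102), (array([230.09722222,  38.45833333]), 72), (array([314.        , 209.97468354]), 79)]
(0, 2) [ 0.4475 -0.0323  0.0414] [-0.1  0.   0.1 -0. ]
(1, 2) [ 0.4468 -0.0322  0.0425] [-0.2  0.1  0.2 -0.1]
(0, 1, 2) [ 0.4472 -0.0322  0.0418] [-0.2 -0.8  0.   1.   0.2 -0.1]
```

Call:
{"api": "move_arm", "payload": {"motion": [[[0.008, 0, 0.03], [0, 0, 0], -1], [[0.008, 0, 0.035], [0, 0, 0], -1], [[0.006, 0, 0.027], [0, 0, 0], -1], [[0, 0, 0], [0, 0, 0], -1], [[0, 0, 0], [0, 0, 0], -1], [[0, 0, 0], [0, 0, 0], -1]]}}

```text
clock: 9.35
position: [0.4404, -0.0326, 0.0726]
ee_rot: [-0.016, 0.991, 0.0, 0.132]
ft_force: [-0.5, 0.1, -0.7]
grip_width: -0.0
grasp_force: 0.0
```

Call:
{"api": "move_arm", "payload": {"motion": [[[0, 0, 0.015], [0, 0, 0], -1], [[0, 0, 0.012], [0, 0, 0], -1], [[0, 0, 0.008], [0, 0, 0], -1], [[0, 0, 0.002], [0, 0, 0], -1], [[0, 0, 0], [0, 0, 0], -1], [[0, 0, 0], [0, 0, 0], -1], [[0, 0, 0], [0, 0, 0], -1]]}}

```text
clock: 10.05
position: [0.4468, -0.0326, 0.0449]
ee_rot: [-0.015, 0.991, 0.0, 0.131]
ft_force: [0.2, -1.1, 0.2]
grip_width: -0.003
grasp_force: 0.0
```

```bash
cat > f.py <<'E'
from h import *
o=manip.get_obs(); n=Ro.from_euler('z',.031).apply([-.259,0,.966])
print('h mm',round(float((o['position']-[.4472,-.0322,.0418])@n*1e3),2),'F',round(float(o['ft_force']@n),2),o['tau'].round(2), o['clock'])
E
python3 f.py
```

```text
h mm 3.12 F 0.14 [-1.000e-02 -2.704e+01 -3.100e-01 -3.103e+01  4.000e-02 -1.380e+00
 -0.000e+00] 10.05
```

Call:
{"api": "move_arm", "payload": {"motion": [[[0, 0, 0.001], [0, 0, 0], -1], [[0, 0, 0.001], [0, 0, 0], -1], [[0, 0, 0], [0, 0, 0], -1], [[0, 0, 0], [0, 0, 0], -1]]}}

```text
clock: 10.45
position: [0.447, -0.0326, 0.0431]
ee_rot: [-0.015, 0.991, 0.0, 0.131]
ft_force: [0.4, -0.2, -0.4]
grip_width: 0.002
grasp_force: 0.0
```

Call:
{"api": "move_arm", "payload": {"motion": [[[0, 0, 0.001], [0, 0, 0], -1], [[0, 0, 0], [0, 0, 0], -1], [[0, 0, 0], [0, 0, 0], -1]]}}

```text
clock: 10.75
position: [0.4472, -0.0326, 0.0424]
ee_rot: [-0.015, 0.991, 0.0, 0.131]
ft_force: [0.7, -0.8, -0.4]
grip_width: -0.004
grasp_force: 0.0
```

Call:
{"api": "move_arm", "payload": {"motion": [[[0, 0, 0.001], [0, 0, 0], -1], [[0, 0, 0], [0, 0, 0], -1], [[0, 0, 0], [0, 0, 0], -1]]}}

```text
clock: 11.05
position: [0.4474, -0.0326, 0.0417]
ee_rot: [-0.015, 0.991, 0.0, 0.131]
ft_force: [-0.1, -1.0, 0.5]
grip_width: 0.0
grasp_force: 0.0
```

Call:
{"api": "move_arm", "payload": {"motion": [[[0, 0, 0.0008], [0, 0, 0], -1], [[0, 0, 0], [0, 0, 0], -1], [[0, 0, 0], [0, 0, 0], -1]]}}

```text
clock: 11.35
position: [0.4476, -0.0326, 0.0412]
ee_rot: [-0.015, 0.991, 0.0, 0.131]
ft_force: [-1.8, -1.0, 1.9]
grip_width: 0.001
grasp_force: 1.5
```

```bash
python3 f.py
```

```text
h mm -0.67 F 2.32 [ -0.32 -26.79  -0.47 -30.52  -0.07  -1.63  -0.  ] 11.35
```

Call:
{"api": "move_arm", "payload": {"motion": [[[0, 0, 0.0007], [0, 0, 0], -1], [[0, 0, 0], [0, 0, 0], -1], [[0, 0, 0], [0, 0, 0], -1]]}}

```text
clock: 11.65
position: [0.4477, -0.0327, 0.0407]
ee_rot: [-0.015, 0.991, 0.0, 0.131]
ft_force: [-2.7, -2.6, 4.2]
grip_width: 0.002
grasp_force: 2.4
```

```bash
python3 f.py
```

```text
h mm -1.21 F 4.79 [ -0.82 -26.41  -0.92 -30.27  -0.27  -1.75  -0.  ] 11.65
```

Call:
{"api": "move_arm", "payload": {"motion": [[[0, 0, 0.0008], [0, 0, 0], -1], [[0, 0, 0], [0, 0, 0], -1], [[0, 0, 0], [0, 0, 0], -1]]}}

```text
clock: 11.95
position: [0.4479, -0.0327, 0.0401]
ee_rot: [-0.015, 0.991, 0.0, 0.131]
ft_force: [-1.7, -3.0, 3.8]
grip_width: 0.002
grasp_force: 2.5
```

```bash
python3 f.py
```

```text
h mm -1.83 F 4.13 [ -1.33 -26.43  -1.4  -30.08  -0.47  -1.72  -0.  ] 11.95
```

Call:
{"api": "move_arm", "payload": {"motion": [[[0, 0, 0.001], [0, 0, 0], -1], [[0, 0, 0], [0, 0, 0], -1], [[0, 0, 0], [0, 0, 0], -1]]}}

```text
clock: 12.25
position: [0.4481, -0.0327, 0.0393]
ee_rot: [-0.015, 0.991, 0.0, 0.131]
ft_force: [-2.0, -2.6, 3.7]
grip_width: 0.002
grasp_force: 2.1
```

```bash
python3 f.py
```

```text
h mm -2.63 F 4.15 [ -1.46 -26.71  -1.53 -29.9   -0.54  -1.57   0.  ] 12.25
```

Call:
{"api": "move_arm", "payload": {"motion": [[[0, 0, 0.0008], [0, 0, 0], -1], [[0, 0, 0], [0, 0, 0], -1], [[0, 0, 0], [0, 0, 0], -1]]}}

```text
clock: 12.55
position: [0.4482, -0.0325, 0.0387]
ee_rot: [-0.015, 0.991, 0.0, 0.131]
ft_force: [-1.1, -2.9, 3.2]
grip_width: 0.001
grasp_force: 1.7
```

```bash
python3 f.py
```

```text
h mm -3.22 F 3.39 [ -1.2  -26.91  -1.27 -29.81  -0.44  -1.45   0.  ] 12.55
```

The force rose to about 4.8 N and then fell to 3.4 N at an estimated travel of about 2.9 mm, so the key has clicked. I let it up.

Call:
{"api": "move_arm", "payload": {"motion": [[[0, 0, -0.005], [0, 0, 0], -1], [[0, 0, -0.02], [0, 0, 0], -1], [[0, 0, -0.04], [0, 0, 0], -1], [[0, 0, -0.05], [0, 0, 0], -1], [[0, 0, -0.03], [0, 0, 0], -1], [[0, 0, 0], [0.003, 0.11, 0.013], -1], [[0, 0, 0], [0, 0.112, 0.013], -1], [[0, 0, 0], [0, 0.112, 0.013], -1], [[0, 0, 0], [0, 0, 0], -1]]}}

```text
clock: 13.45
position: [0.421, -0.0325, 0.1437]
ee_rot: [-0.0, 1.0, -0.001, -0.001]
ft_force: [0.9, 0.0, -0.1]
grip_width: -0.001
grasp_force: 0.0
```

```bash
python3 - <<'E'
from h import *
plan([.4755,-.26,.10])
E
```

```text
clock 13.45 pos [ 0.421  -0.0325  0.1437] turn [-0.004 -0.003  0.001] shift after [-0.0727 -0.3034  0.0583] mm [  54.5 -227.5  -43.7]
```

Call:
{"api": "move_arm", "payload": {"motion": [[[-0.008, -0.03, 0], [-0.004, -0.003, 0], 0.06], [[-0.012, -0.05, 0], [0, 0, 0], 0.06], [[-0.012, -0.055, 0.005], [0, 0, 0], 0.06], [[-0.012, -0.055, 0.01], [0, 0, 0], 0.06], [[-0.012, -0.055, 0.015], [0, 0, 0], 0.06], [[-0.01, -0.04, 0.015], [0, 0, 0], 0.06], [[-0.0067, -0.0184, 0.0133], [0, 0, 0], 0.06], [[0, 0, 0], [0, 0, 0], 0.06], [[0, 0, 0], [0, 0, 0], 0.06], [[0, 0, 0], [0, 0, 0], 0.06]], "newtons": 25}}

```text
clock: 14.45
position: [0.4747, -0.2593, 0.1006]
ee_rot: [-0.001, 1.0, 0.001, 0.002]
ft_force: [-0.4, 0.2, 0.9]
grip_width: 0.532
grasp_force: 0.0
```

```bash
python3 - <<'E'
from h import *
c=snap('wrist','w5.png'); g=c['pixels'].max(2); u,v=proj(c,[.4755,-.26,.022])[0].astype(int); print(u,v)
m=np.zeros(g.shape,np.uint8); s=np.s_[max(v-60,0):v+60,u-60:u+60]; m[s]=g[s]<55
k,l,st,ce=cv2.connectedComponentsWithStats(m); print(st.tolist())
i=1+np.argmax(st[1:,4]); h=cv2.convexHull(np.argwhere(l==i)[:,::-1].astype(np.float32)).reshape(-1,2)
W=back(c,h,.022)[:,:2]*1e3; print(np.round(cv2.minEnclosingCircle(W.astype(np.float32)),1)if 0 else cv2.minEnclosingCircle(W.astype(np.float32)), W.min(0),W.max(0))
o=manip.get_obs(); print(o['position'],o['grip_width'])
E
```

```text
312 249
[[0, 0, 640, 480, 306032], [291, 221, 41, 47, 1145], [252, 301, 3, 8, 23]]
((472.407958984375, -260.7615966796875), 13.95518684387207) [ 458.73064554 -272.20211581] [ 486.30977338 -249.41293056]
[ 0.47480443 -0.25930605  0.1006325 ] 0.5275049239285905
```

View pics/w5.png

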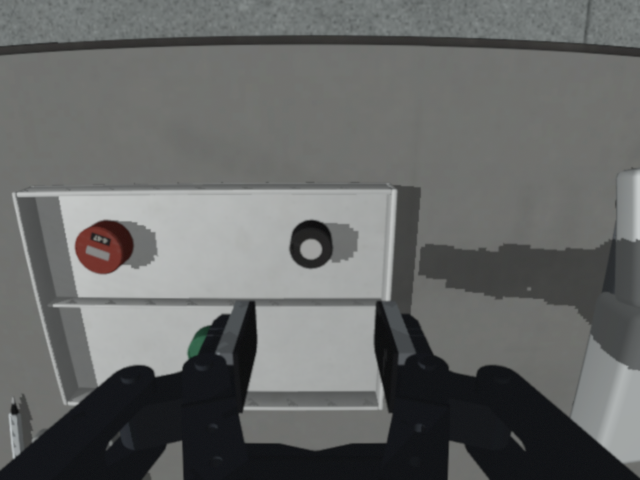

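The black mount's bright face is at (312,248), giving about (0.475, −0.2605). The fingers (45 mm open) clear the tray walls and the other mounts. I descend and grip its upper half.

Call:
{"api": "move_arm", "payload": {"motion": [[[0, -0.0016, 0.02], [0, 0, 0], 0.06], [[0, 0, 0.03], [0, 0, 0], 0.06], [[0, 0, 0.03], [0, 0, 0], 0.06], [[0, 0, 0.02], [0, 0, 0], 0.06], [[0, 0, 0.012], [0, 0, 0], 0.06], [[0, 0, 0.0048], [0, 0, 0], 0.06], [[0, 0, 0], [0, 0, 0], 0.06], [[0, 0, 0], [0, 0, 0], 0.06]]}}

```text
clock: 15.3
position: [0.4753, -0.2619, 0.0131]
ee_rot: [0.0, 1.0, 0.0, 0.002]
ft_force: [-0.1, 0.3, 0.8]
grip_width: 0.524
grasp_force: 0.0
```

Call:
{"api": "move_arm", "payload": {"motion": [[[0, 0, 0], [0, 0, 0], -0.2], [[0, 0, 0], [0, 0, 0], -0.6], [[0, 0, 0], [0, 0, 0], -0.6], [[0, 0, 0], [0, 0, 0], -0.6], [[0, 0, 0], [0, 0, 0], -0.6]], "newtons": 25}}

```text
clock: 15.8
position: [0.4752, -0.2618, 0.0131]
ee_rot: [0.0, 1.0, 0.0, 0.002]
ft_force: [-0.9, 0.9, 6.2]
grip_width: 0.271
grasp_force: 24.3
```

Call:
{"api": "move_arm", "payload": {"motion": [[[0, 0, -0.01], [0, 0, 0], -0.6], [[0, 0, -0.03], [0, 0, 0], -0.6], [[0, 0, -0.05], [0, 0, 0], -0.6], [[0, 0, -0.05], [0, 0, 0], -0.6], [[0, 0, -0.03], [0, 0, 0], -0.6], [[0, 0, 0], [0, 0, 0], -0.6], [[0, 0, 0], [0, 0, 0], -0.6]]}}

```text
clock: 16.5
position: [0.4745, -0.2617, 0.1402]
ee_rot: [0.0, 1.0, 0.0, 0.002]
ft_force: [-0.1, 0.2, -1.1]
grip_width: 0.273
grasp_force: 24.6
```

Call:
{"api": "move_arm", "payload": {"motion": [[[-0.008, 0.02, 0], [0, 0, 0], -0.6], [[-0.014, 0.045, 0], [0, 0, 0], -0.6], [[-0.016, 0.052, 0], [0, 0, 0], -0.6], [[-0.016, 0.055, 0], [0, 0, 0], -0.6], [[-0.016, 0.055, 0], [0, 0, 0], -0.6], [[-0.016, 0.053, 0], [0, 0, 0], -0.6], [[-0.014, 0.045, 0], [0, 0, 0], -0.6], [[-0.0087, 0.03, 0], [0, 0, 0], -0.6], [[-0.007, 0.015, 0], [0, 0, 0], -0.6], [[0, 0, 0], [0, 0, 0], -0.6], [[0, 0, 0], [0, 0, 0], -0.6], [[0, 0, 0], [0, 0, 0], -0.6]]}}

```text
clock: 17.7
position: [0.5609, 0.0137, 0.1402]
ee_rot: [0.001, 1.0, 0.0, 0.001]
ft_force: [0.3, -1.2, -0.5]
grip_width: 0.271
grasp_force: 24.6
```

```bash
python3 - <<'E'
from h import *
c=snap('wrist','w6.png'); o=manip.get_obs(); print(o['position'],o['grip_width'],o['grasp_force'])
print(proj(c,[[.562,.0157,.073],[.562,.0157,.060]]))
plan([.562,.0157,.062+.010])
E
```

```text
[0.5609778  0.01391095 0.14034218] 0.2720771372654202 24.61667150259018
[[317.5971114  257.19228404]
 [317.45310462 249.01981681]]
clock 17.75 pos [0.561  0.0139 0.1403] turn [ 0.001  0.003 -0.003] shift after [-0.0014  0.0024  0.0911] mm [  1.    1.8 -68.3]
```

View pics/w6.png

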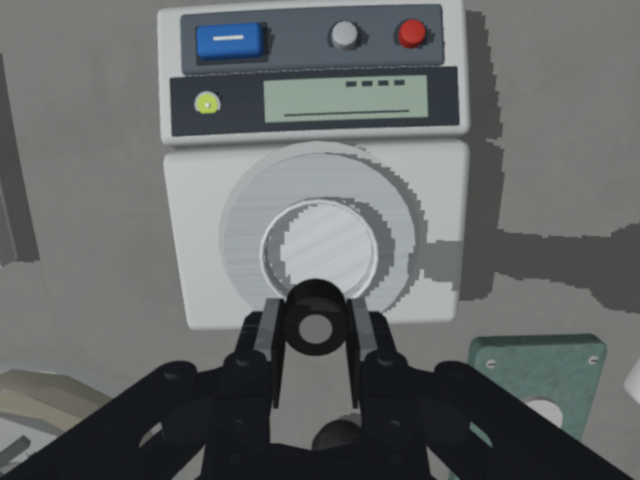

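Dish rim is centred at (320,254), and the black mount hangs upright between the fingers at (316,320). I lower it into the dish.

Call:
{"api": "move_arm", "payload": {"motion": [[[0, 0.0032, 0.015], [0, 0, 0], -0.6], [[0, 0, 0.025], [0, 0, 0], -0.6], [[0, 0, 0.022], [0, 0, 0], -0.6], [[0, 0, 0.015], [0, 0, 0], -0.6], [[0, 0, 0.008], [0, 0, 0], -0.6], [[0, 0, 0.004], [0, 0, 0], -0.6], [[0, 0, 0.001], [0, 0, 0], -0.6], [[0, 0, 0], [0, 0, 0], -0.6], [[0, 0, 0], [0, 0, 0], -0.6], [[0, 0, 0], [0, 0, 0], -0.6]]}}

```text
clock: 18.75
position: [0.5617, 0.0182, 0.0733]
ee_rot: [0.0, 1.0, 0.001, 0.002]
ft_force: [0.8, -1.0, 0.2]
grip_width: 0.275
grasp_force: 24.6
```

Call:
{"api": "move_arm", "payload": {"motion": [[[0, -0.001, 0.0015], [0, 0, 0], -0.6], [[0, 0, 0], [0, 0, 0], -0.6], [[0, 0, 0], [0, 0, 0], -0.6]]}}

```text
clock: 19.05
position: [0.5615, 0.0173, 0.0718]
ee_rot: [0.0, 1.0, 0.0, 0.001]
ft_force: [-0.9, -0.5, 0.1]
grip_width: 0.276
grasp_force: 24.6
```

Call:
{"api": "move_arm", "payload": {"motion": [[[0, 0, 0.0008], [0, 0, 0], -0.6], [[0, 0, 0], [0, 0, 0], -0.6], [[0, 0, 0], [0, 0, 0], -0.3], [[0, 0, 0], [0, 0, 0], -0.2], [[0, 0, 0], [0, 0, 0], -0.2], [[0, 0, 0], [0, 0, 0], -0.2]]}}

```text
clock: 19.65
position: [0.5614, 0.0174, 0.0711]
ee_rot: [0.0, 1.0, 0.0, 0.001]
ft_force: [-0.8, -0.1, -0.0]
grip_width: 0.401
grasp_force: 0.0
```

Call:
{"api": "move_arm", "payload": {"motion": [[[0, 0, -0.006], [0, 0, 0], -0.2], [[0, 0, -0.02], [0, 0, 0], -0.2], [[0, 0, -0.04], [0, 0, 0], -0.2], [[0, 0, -0.05], [0, 0, 0], -0.2], [[0, 0, -0.03], [0, 0, 0], -0.2], [[0, 0, 0], [0, 0, 0], -0.2], [[0, 0, 0], [0, 0, 0], -0.2], [[0, 0, 0], [0, 0, 0], -0.2]]}}

```text
clock: 20.45
position: [0.5607, 0.0173, 0.1802]
ee_rot: [0.0, 1.0, 0.0, 0.001]
ft_force: [-0.4, 0.3, 0.8]
grip_width: 0.405
grasp_force: 0.0
```

```bash
python3 - <<'E'
from h import *
c=snap('wrist'); g=c['pixels']; 
def fit(mask,z,guess,half):
    u,v=proj(c,[*guess,z])[0].astype(int); m=np.zeros(g.shape[:2],np.uint8); s=np.s_[v-half:v+half,u-half:u+half]; m[s]=mask[s]
    k,l,st,ce=cv2.connectedComponentsWithStats(m); i=1+np.argmax(st[1:,4]); h=cv2.convexHull(np.argwhere(l==i)[:,::-1].astype(np.float32)).reshape(-1,2)
    W=(back(c,h,z)[:,:2]*1e3).astype(np.float32); print(st[i].tolist(),W.min(0).round(1),W.max(0).round(1),'centre',cv2.fitEllipse(W)[0])
fit(g.max(2)<60,.081,[.5615,.0173],50)
u,v=proj(c,[.5615,.0173,.073])[0].astype(int); print(u,v)
cv2.imwrite('pics/fin.png',cv2.resize(g[v-100:v+100,u-130:u+130,::-1],None,fx=3,fy=3))
o=manip.get_obs(); print(o['position'],o['grip_width'])
E
```

```text
[297, 213, 38, 42, 924] [545.5   6.9] [571.9  29.7] centre (558.8096313476562, 18.178752899169922)
313 234
[0.56061555 0.01729706 0.17992798] 0.40599000393149137
```

View pics/fin.png

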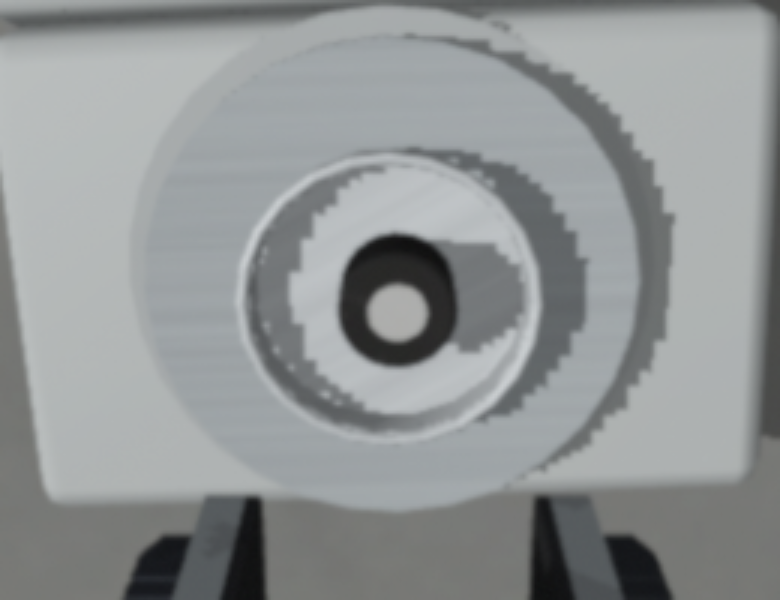

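The black mount stands upright (crop pixel (398,312)) in the centre of the dish at (390,297), the dish is on the pan, and the gripper is clear. I hand in.

```bash
python3 -c "
from h import *
print(order.hand_in())"
```

```text
the job is handed in; nothing more can be done
None
```

I handed the job in at about 20.5 s, and `hand_in()` gave no verdict: the dish is on the pan, the tare key was pressed past its click (about 2.9 mm, judged from the force drop) and let up, and the black mount stands upright in the dish with the gripper clear.

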